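# Jogging a press carrier to two marks with a hold-to-run button

## Task

Jog the black carrier towards the press in two steps, moving it only with the green hold-to-run button: push the button in gently and hold it, some three to six seconds, until the carrier's front edge is level with the yellow flag, let go and let the carrier stand there for a second. Then hold the button again until the front edge is level with the blue flag, let go and keep clear. It cannot go back, so do not overrun a flag; stay within about 8 mm. Do not press the red stop button or push the loose things about.

Things in the scene. Friction and masses are not known exactly. Their poses are not given: they have to be found in the camera images.
- jog_station: Foot of the jog station, fixed: a dark plate 120 x 124 x 12 mm. Out of it stands a grey box about 100 x 100 mm and 110 mm high, with a sloping steel-plated face and one green button: round flat-topped head 42 mm across (flat 28 mm), 12 mm thick. Origin: underside centre. x points to its back; the slope faces -x, about towards the robot.
- jog_face (a point): Centre of the jog box's sloping face (110 x 100 mm) at middle height setting, 85 mm above the bench. z points out along the button's axis, 0.42 rad from vertical towards the front; y is level. The unpressed head's top is 40 mm out along z. The box's true height setting is not reported: face and button stand up to 10 mm higher or lower (straight up or down); find by touch or sight.
- jog (a joint): How far the green button is pushed in along its axis, in m: 0 = out (it springs back), 0.010 = bottomed. It gives way at about 4 N, takes 7 N half way and 10 N at the bottom. Hold it in by 4 mm or more. It is damaged by more than 30 N.
- carrier_front (a point): Middle of the top front edge of the carrier (marked with a white line), 50 mm above the bench. The carrier: loose black plate 80 x 220 x 20 mm with an orange part on it, in a track; y is its way of travel, to the press. While the green button is in (from about 1 mm on) it creeps forward at 12 to 14 mm/s; on letting go a brake shoe stops it at once. Not to be touched.
- amber_line (a point): First target: point on the track's centre line level with the yellow flag (22 x 4 mm, 37 mm high), which stands on the track's far rail 50 mm off this line. y is the carrier's way of travel: its front edge is level with the flag when carrier_front lies at y = 0 in this frame. It starts 35 to 55 mm short.
- blue_line (a point): Second target: as amber_line, for the blue flag, 40 to 80 mm beyond the yellow one.
- feeder: The feed track with its press, fixed: aluminium bed 130 x 420 x 30 mm with rails and a blue brake bridge 154 mm high, and at the +y end a bench press 220 x 220 mm, 370 mm high. y is the way of travel. Origin: on the bench under the carrier's front edge as it starts. Nothing to touch.
- stop_station: Foot of the stop station, fixed: as the jog station but with a yellow box and a red button at the middle height setting. Do not press. Origin: underside centre; slope faces its -x.
- stop (a joint): How far the red stop button is pushed in, in m: 0 = out.
- can: White spray can with a blue band, 64 mm in diameter, 180 mm high, loose, standing. Origin: underside centre.
- case: Orange and white plastic case, 92 x 72 x 38 mm, loose. Origin: underside centre.
- driver: Screwdriver lying along its own x, loose. Origin: underside, near its middle.
- caps: Red bowl of white caps, 130 mm across, 50 mm high, loose. Origin: underside centre.
- carrier: The carrier described under carrier_front. Origin: underside centre, 110 mm behind its front edge.
Mind the look-alikes: they are no part of the job. Leave any pink look-alike of the carrier alone.

How it is judged:
By the outcome, as a careful person would: the job done as asked, in the order asked, and still so for the second after the job is handed in, with the robot touching nothing.
It also fails if it takes over 64 s, if anything falls off the work surface, if the arm or the gripper's body presses on something with over 40 N, if the wrist force passes 120 N, or if a joint passes its speed limit or range.

## Robot

A 6-joint arm with a two-finger parallel gripper is mounted at the origin on the work surface. World frame = base frame: x ahead of the robot, y to its left, z up, the work surface at z = 0. Lengths are in mm, angles in rad, forces in N, time in s.
With the tool pointing down it reaches from about 350 to 775 mm from the base axis. Payload 7.3 kg.
Tool frame: the origin (TCP) lies midway between the tips of the shut fingers; the grasp point (between the pads) lies 19 mm behind it; z points along the fingers, y is the line along which they close (so a half turn about z gives the same grasp; the last joint's range is limited). The gripper opens to 92 mm and grips with 3 to 60 N. Pads are 19 mm wide; open, the fingers measure 130 mm over their backs; the gripper's body (75 mm by 190 mm) begins 47 mm behind the grasp point.
Start: joints at [1.046, 0.342, 1.524, -0, 1.275, -0.146], TCP at [194.137, 487.811, 192.441] pointing down, gripper open.
Joint ranges: [-2.53, 2.53], [-0.77, 2.02], [0.04, 2.7], [-1, 4.14], [0.28, 2.66], [-3.11, 3.11]. Speed limits (rad/s): [2.57, 2.57, 3.14, 3.14, 3.14, 3.14].

## Interface

Orientations are given as [roll, pitch, yaw] about the fixed x, y, z axes, in that order (R = Rz(yaw) Ry(pitch) Rx(roll)).
In Python, from plant import get_obs, capture, camera_model, close_job, search_frame, regions_of, pinpoint gives the robot as it stands. The module is installed in compiled form; this text tells all that it offers.
- The arm moves only by the shell command python3 -m pendant 'ROWS'. ROWS is JSON, one flat list of numbers, 7 for each row, row after row: the shift along the tool's x, y, z in units of 30 mm (1.0 is 30 mm), then the turn, a rotation vector about the tool's x, y, z in units of 4 degrees (1.0 is 4 degrees), then the closure, from -1 (fully open) to 1 (shut), so that 0 is half open. In form: [dx, dy, dz, wx, wy, wz, gripper, dx, dy, dz, wx, wy, wz, gripper, ...]. A call has 1 to 12 rows; each row shifts and turns the commanded pose from where the row before left it, along the tool's axes as they then stand; what a row does not reach is not made up. A row lasts 1/10 s, in which the tool goes at most 50 mm and 8.59 degrees, less where a joint would pass 70% of its speed; a pose out of reach is approached as far as the arm can. A call with a number of a shift or a turn outside -1 to 1 is refused whole. A call with a gripper value outside its range is refused whole. The fingers move at their own pace and stop on an object; the grip force is fixed at half the most. Time passes only in rows, so rows that do not move let the fingers close. It gives the time, the measured TCP pose, the force, the opening and the grip force at its end, in the units of the state.
- get_obs(): the state, without advancing time (a new reading comes with each control period).
- capture(name): name is "side" or "top"; returns the picture (384x512x3 uint8, red, green, blue); there is no depth.
- camera_model(name): a dict with "fov_y" (degrees; the focal length in pixels is half the picture's height over the tangent of half this angle, whatever the lens; pixels are square), "cx", "cy" (the principal point, pixels), "pose" (4x4, takes a point from camera to world coordinates). Camera axes: x right, y up, looking along -z (the intrinsics and any distortion apply to the point x, -y, -z); pixel columns grow to the right and rows downward; lengths in mm; the calibration is good to about 2 mm. A picture is of the moment at which its call begins. camera_model takes no time and is no camera call.
- close_job(): hands the job in; it is judged then, once.
Trained networks look in the newest picture that a camera, given by its name, has taken for a name from the list of things; names that differ only in an ending like _2 or _b are one class to them, and where a whole thing is asked for, a point or a joint stands for the part that bears it (a point fixed in the world has none). Each returns a list of dicts, best first, with "score" (0 to 1); they miss things now and then, are a little off and sometimes report something else, mostly with a low value. They report only what shows in the picture. A call takes as long as a camera call. They do not tell look-alikes from the thing itself.
- search_frame(camera, thing): "location" ([column, row] in pixels, amid what is visible of it).
- regions_of(camera, thing): "pixels" (384x512 bool, what is visible of it) and "location" ([column, row] in pixels, amid what is visible of it).
- pinpoint(camera, thing): "location" ([column, row] in pixels: a listed point, or the origin of a listed thing).
The state is a dict: "time": time; "joint_positions": joint angles; "dq": joint speeds; "tau": joint torques, N m; "tool_pos": TCP position; "tcp_rot": TCP orientation; "contact_force": force on the tool from outside, world axes, zero at the start; "moment": the same for the moment, N m; "grip_width": finger opening in mm; "finger_force": force on a finger pad.
Only numpy, scipy, OpenCV 4.12 (cv2) and the standard library are available. Lean on these libraries where they do the work, as an engineer would, in place of code of your own. Each camera call takes 0.05 s, during which the arm holds its last target. There are 200 camera calls.

## Working session

There is one attempt and no reset: what is moved stays moved. The work goes in short steps, Python scripts to look and compute and a shell command to move; the robot and the scene stay as the last step left them, time stands still between calls to the robot, and variables do not carry over. Pictures are saved under pics/ and viewed, at most 12 in all, crops included, and the job is handed in when it is done.

```bash
mkdir -p pics; python3 - <<'E'
from plant import *
import cv2
for n in("side","top"):
    im=capture(n); cv2.imwrite(f"pics/{n}0.png",im[:,:,::-1])
    c=camera_model(n); print(n,{k:(v.tolist() if hasattr(v,'tolist') else v) for k,v in c.items()})
    for t in("jog_station","jog_face","carrier_front","amber_line","blue_line","feeder","stop_station","can","caps"):
        print(t,[(round(d["score"],2),[round(float(x),1) for x in d["location"]]) for d in pinpoint(n,t)][:3])
print(get_obs())
E
```

```text
side {'fov_y': 43.709774205756396, 'cx': 260.4646449219066, 'cy': 188.8297447574583, 'pose': [[0.9980869591471304, 0.05127524112190515, -0.03454376395712091, 486.9411853997215], [-0.06118701150336959, 0.7391069763933694, -0.6708032700203079, -1002.2449815870283], [-0.00886406248405985, 0.6716336256431346, 0.7408304133212519, 1213.7552395621826], [0.0, 0.0, 0.0, 1.0]]}
jog_station [(0.86, [265.2, 188.2])]
jog_face []
carrier_front [(0.92, [336.3, 200.7]), (0.83, [199.4, 201.3])]
amber_line []
blue_line [(0.57, [328.7, 171.5])]
feeder [(0.9, [335.8, 207.5]), (0.28, [189.2, 157.2])]
stop_station [(0.95, [275.3, 249.4])]
can [(0.78, [285.2, 325.5])]
caps [(0.97, [244.6, 131.2])]
top {'fov_y': 54.98194242170688, 'cx': 263.15086097973665, 'cy': 195.5907004373846, 'pose': [[-0.0450523628568199, 0.9771895872940554, -0.20753504543833293, 268.1722730516614], [-0.9989841616447237, -0.044269906455608736, 0.008415471787151161, -9.903753785280765], [-0.0009640456452444737, 0.20770336026767872, 0.9781913845201811, 1357.0633720126023], [0.0, 0.0, 0.0, 1.0]]}
jog_station [(0.73, [227.4, 196.7])]
jog_
[... 253 characters left out ...]
, [255.8, 132.0])]
{'time': 1.0, 'joint_positions': array([ 1.04596761e+00,  3.41983682e-01,  1.52413052e+00, -3.52062743e-05,
        1.27539338e+00, -1.46001462e-01]), 'dq': array([-0.00011754, -0.00058397,  0.00084265,  0.00073609, -0.00032349,
        0.00110051]), 'tau': array([ 8.80046082e-04, -4.31130230e+01, -2.44478756e+01,  7.20207277e-02,
        4.86419862e-02, -8.92570966e-06]), 'tool_pos': array([194.15649354, 487.78734222, 192.43831351]), 'tcp_rot': array([3.14151339e+00, 4.57002662e-05, 2.76277564e+00]), 'contact_force': array([ 0.03693313, -0.51394031,  0.47711456]), 'moment': array([ 0.01180238,  0.00793362, -0.01988911]), 'finger_force': 0.0, 'grip_width': 91.924341393589}
```

View pics/side0.png

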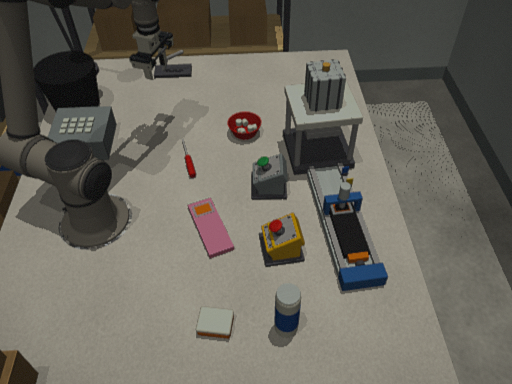

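View pics/top0.png

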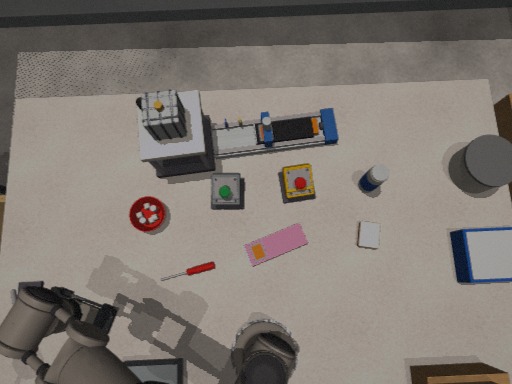

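The side picture shows the green button at about (263,161), the red one at (276,226) and the carrier at (350,235). In the top one green is at (225,192), red at (300,183) and the flags near (226,123) and (240,122). Next I zoom in on the track.

```bash
cat > h.py <<'E'
from plant import *
import numpy as np, cv2
def ray(n,p):
    c=camera_model(n); f=192/np.tan(np.radians(c["fov_y"])/2); P=np.array(c["pose"])
    d=P[:3,:3]@np.array([(p[0]-c["cx"])/f,-(p[1]-c["cy"])/f,-1]); return P[:3,3],d/np.linalg.norm(d)
def onz(n,p,z):
    o,d=ray(n,p); return o+d*(z-o[2])/d[2]
def tri(a,b):
    (o1,d1),(o2,d2)=ray("side",a),ray("top",b)
    s=np.linalg.lstsq(np.c_[d1,-d2],o2-o1,rcond=None)[0]
    p,q=o1+s[0]*d1,o2+s[1]*d2; return (p+q)/2,np.linalg.norm(p-q)
def proj(n,X):
    c=camera_model(n); f=192/np.tan(np.radians(c["fov_y"])/2); P=np.array(c["pose"])
    v=P[:3,:3].T@(np.array(X)-P[:3,3]); return np.array([c["cx"]-f*v[0]/v[2],c["cy"]+f*v[1]/v[2]])
def green(n,box):
    im=capture(n)[box[1]:box[3],box[0]:box[2]].astype(int)
    m=(im[:,:,1]>im[:,:,0]+40)&(im[:,:,1]>im[:,:,2]+25); r,c=np.nonzero(m)
    return np.array([c.mean()+box[0],r.mean()+box[1]]),len(r)
E
python3 - <<'E'
from h import *
np.set_printoptions(precision=1,suppress=True)
s=cv2.imread("pics/side0.png"); t=cv2.imread("pics/top0.png")
a=cv2.resize(s[150:290,300:400],None,fx=4,fy=4,interpolation=cv2.INTER_CUBIC)
b=cv2.resize(t[100:170,200:300],None,fx=4,fy=4,interpolation=cv2.INTER_CUBIC)
c=cv2.resize(s[145:200,240:300],None,fx=5,fy=5,interpolation=cv2.INTER_CUBIC)
z=np.zeros((560,800,3),np.uint8); z[:,:400]=a; z[:280,400:]=b; z[280:280+275,400:700]=c
cv2.imwrite("pics/z1.png",z)
gs,gt=green("side",(240,140,300,200)),green("top",(200,170,250,215)); print(gs,gt,tri(gs[0],gt[0]))
print("carr",tri([336.3,200.7],[253.7,133.8]),onz("side",[336.3,200.7],50),onz("top",[253.7,133.8],50))
print("feeder",onz("side",[335.8,207.5],0),onz("top",[257.5,136.1],0))
print("jogst",onz("side",[265.2,188.2],0),onz("top",[227.4,196.7],0))
E
```

```text
(array([262.6, 161. ]), 74) (array([224.2, 191.3]), 103) (array([552.4, 113. , 116.8]), np.float64(0.13839227572977936))
carr (array([789.2,   3.3,  28.3]), np.float64(6.4699845390060995)) [780.4 -16.5  50. ] [784.    3.6  50. ]
feeder [786.4  -3.4   0. ] [793.6 -10.3   0. ]
jogst [559.9  98.6   0. ] [557.9 112.8   0. ]
```

View pics/z1.png

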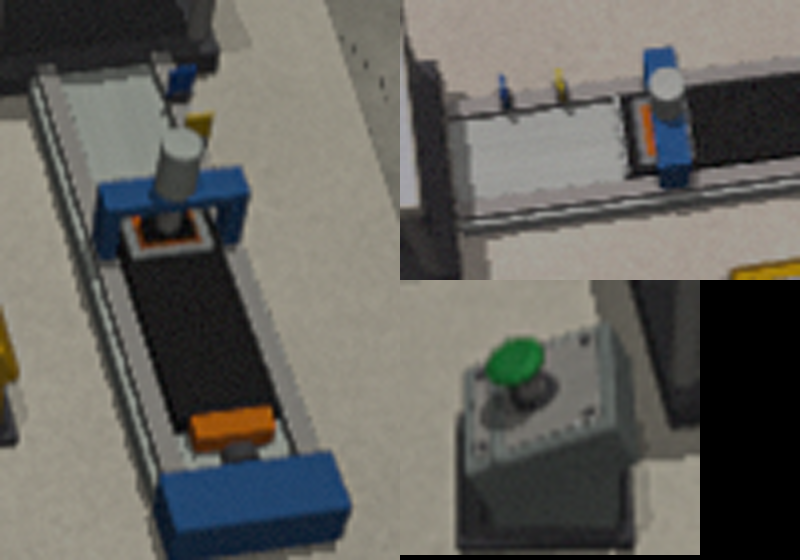

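The crop shows the carrier's white front line at top-view column ≈255.5, rows 124–144. The flag tops are at about (240,117) for yellow and (226,118.5) for blue. In the side view, yellow is at about (350,179) and blue at (346,167).

```bash
python3 - <<'E'
from h import *
np.set_printoptions(precision=1,suppress=True)
S=np.mean([capture("side").astype(float) for _ in range(4)],0);T=np.mean([capture("top").astype(float) for _ in range(6)],0)
np.save("T0.npy",T);np.save("S0.npy",S)
def col(im,box,k):
    i=im[box[1]:box[3],box[0]:box[2]]; r,g,b=i[...,0],i[...,1],i[...,2]
    w=np.clip((b-r-20) if k=="b" else (np.minimum(r,g)-b-35),0,None); y,x=np.mgrid[box[1]:box[3],box[0]:box[2]]
    return np.array([(w*x).sum(),(w*y).sum()])/w.sum(), (w>8).sum(), y[w>8].min(),y[w>8].max()
yt,bt=col(T,(233,112,246,127),"y"),col(T,(220,112,233,130),"b")
ys,bs=col(S,(345,176,356,186),"y"),col(S,(338,162,352,177),"b")
print(yt,bt,ys,bs)
Y,B=tri(ys[0],yt[0]),tri(bs[0],bt[0]);print("Y",Y,"B",B)
a,b=onz("top",[200+70/4,100+228/4],30),onz("top",[299,100+196/4],30); print("near rail dir",(a-b)/np.linalg.norm(a-b),a,b)
c,d=onz("side",[251.6,198.6],0),onz("side",[286.4,199],0); print("foot edge",c,d,np.arctan2(d[1]-c[1],d[0]-c[0]))
print("top rows profile across front edge");g=T.mean(2)
for r in range(122,148,2): print(r,g[r,246:262].astype(int))
z=cv2.resize(T[165:215,200:255,::-1],None,fx=8,fy=8,interpolation=cv2.INTER_CUBIC); cv2.imwrite("pics/z2.png",z)
E
```

```text
(array([239.4, 119.7]), np.int64(8), np.int64(117), np.int64(122)) (array([225.3, 121.7]), np.int64(8), np.int64(119), np.int64(124)) (array([349.4, 179.7]), np.int64(22), np.int64(178), np.int64(182)) (array([345.2, 168.7]), np.int64(36), np.int64(166), np.int64(173))
Y (array([833.9,  54.4,  69.5]), np.float64(0.9170062425803877)) B (array([829.7, 107.5,  67.2]), np.float64(0.2576818969263659))
near rail dir [-0.1  1.   0. ] [705.7 143.5  30. ] [ 723.3 -164.7   30. ]
foot edge [511.1  54.6   0. ] [627.5  44.8   0. ] -0.08416223592452005
top rows profile across front edge
122 [130 131 129 131 129 130 131 130 131 129 131 132 131 126 102  62]
124 [137 133 109  88  79  61  68 115 132  39  36  36  51  70  69  74]
126 [ 88 113 145 145 145 145 138 140 138  54  30  51  90 110 104  92]
128 [150 151 150 150 149 150 149 137 110  77  32  30  74 110 101  84]
130 [151 151 150 151 151 151 151 150 139 103  32  31  61  98 108  86]
132 [152 151 152 152 151 151 150 137 127 135  31  31  50  89 110  98]
134 [152 152 152 151 151 150 150 143 130 111  55  30  41  81 111  99]
136 [151 151 152 152 152 153 153 153 151 129  75  32  32  75 112 109]
138 [155 155 155 155 154 154 155 154 143 119 105  31  31  47  86 105]
140 [155 155 155 156 156 155 154 155 153 154 136  33  32  51  89 111]
142 [154 154 154 152 151 151 151 151 151 144 119  80  31  35  34  36]
144 [155 154 153 154 153 153 153 153 153 134  65  34  54  65  83 114]
146 [143 137 130 130 131 130 131 132 131 132 131 132 131 132 132 131][ WARN:0@4.685] global loadsave.cpp:1063 imwrite_ Unsupported depth image for selected encoder is fallbacked to CV_8U.
```

View pics/z2.png

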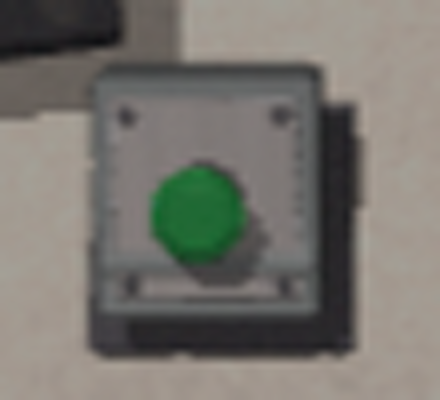

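The zoomed crop shows the jog box nearly square to the image, with the green head centred at about (225,192) in the top picture. The flags come out about 50 mm and 103 mm ahead of the carrier's front. Next I move above the button with the fingers shut.

```bash
python3 -m pendant '[-0.83,-0.415,0,0,0,0,1,-0.83,-0.415,0,0,0,0,1,-0.83,-0.415,0,0,0,0,1,-0.83,-0.415,0,0,0,0,1,-0.83,-0.415,0,0,0,0,1,-0.83,-0.415,0,0,0,0,1,-0.83,-0.415,0,0,0,0,1,-0.83,-0.415,0,0,0,0,1,-0.83,-0.415,0,0,0,0,1]'
python3 -m pendant '[-0.83,-0.415,0,0,0,0,1,-0.83,-0.415,0,0,0,0,1,-0.83,-0.415,0,0,0,0,1,-0.83,-0.415,0,0,0,0,1,-0.83,-0.415,0,0,0,0,1,-0.83,-0.415,0,0,0,0,1,-0.83,-0.415,0,0,0,0,1,-0.83,-0.415,0,0,0,0,1,-0.83,-0.415,0,0,0,0,1]'
cat > go.py <<'E'
import sys
from h import *
from scipy.spatial.transform import Rotation as Ro
np.set_printoptions(precision=3,suppress=True)
o=get_obs(); R=Ro.from_euler("xyz",o["tcp_rot"])
psi=-0.06; a=np.array([-np.sin(.42)*np.cos(psi),-np.sin(.42)*np.sin(psi),np.cos(.42)])
y=np.array([-np.sin(psi),np.cos(psi),0]); z=-a; Rt=Ro.from_matrix(np.c_[np.cross(y,z),y,z])
top=np.array([float(v) for v in sys.argv[1].split(",")])
print("t",o["time"],"pos",o["tool_pos"],"F",o["contact_force"],"w",o["grip_width"],"axial",-o["contact_force"]@a)
print("turn units",(R.inv()*Rt).as_rotvec(degrees=True)/4)
print("shift(now) units",R.inv().apply(top-o["tool_pos"])/30,"shift in target frame mm",Rt.inv().apply(top-o["tool_pos"]))
E
python3 go.py 551,113,119
```

```text
time: 2.5
tool_pos: [361.6, 299.9, 192.6]
tcp_rot: [3.141, 0.0, 2.763]
contact_force: [0.4, -0.3, -0.5]
grip_width: 24.5
finger_force: 0.0
time: 3.4
tool_pos: [528.4, 112.9, 192.4]
tcp_rot: [3.141, 0.0, 2.763]
contact_force: [0.1, -0.6, -0.2]
grip_width: 0.8
finger_force: 0.0
t 3.4 pos [528.382 112.885 192.438] F [ 0.065 -0.586 -0.174] w 0.7879333401600194 axial 0.20019799722551868
turn units [-0.957 -5.964 -4.501]
shift(now) units [-0.699  0.282  2.448] shift in target frame mm [ 9.336  1.471 76.259]
```

```bash
python3 -m pendant '[0,0,0,-0.12,-0.745,-0.563,1,0,0,0,-0.12,-0.745,-0.563,1,0,0,0,-0.12,-0.745,-0.563,1,0,0,0,-0.12,-0.745,-0.563,1,0,0,0,-0.12,-0.745,-0.563,1,0,0,0,-0.12,-0.745,-0.563,1,0,0,0,-0.12,-0.745,-0.563,1,0,0,0,-0.12,-0.745,-0.563,1]' >/dev/null
python3 go.py 551,113,119
python3 - <<'E'
from h import *
z=np.hstack([cv2.resize(capture("top")[90:230,190:300],None,fx=3.6,fy=3.6),cv2.resize(capture("side")[90:230,220:330],None,fx=3.6,fy=3.6)])
cv2.imwrite("pics/z3.png",z[:,:,::-1])
E
```

```text
t 4.2 pos [527.656 113.976 192.693] F [ 0.636 -0.131  0.052] w 0.2201779788767711 axial 0.2147612119455554
turn units [0.011 0.031 0.029]
shift(now) units [0.296 0.013 2.56 ] shift in target frame mm [ 8.719  0.426 76.814]
```

View pics/z3.png

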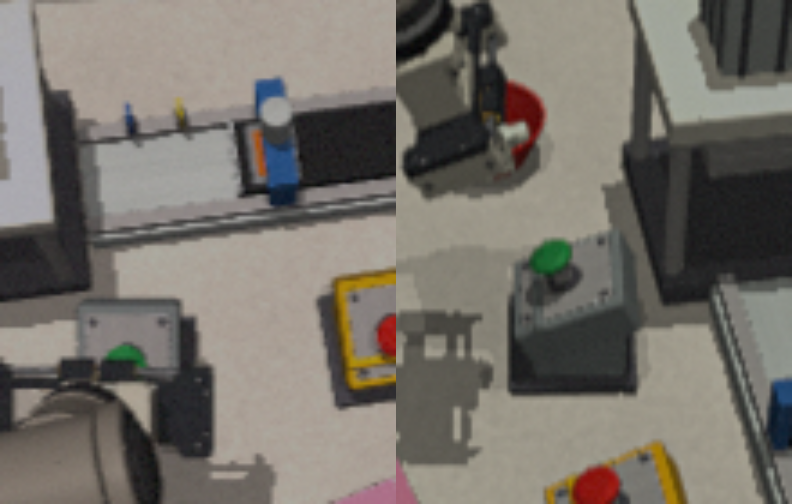

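The picture shows the track, the carrier front and both flags unobstructed in both views, with the gripper lined up with the button. Next I approach the button.

```bash
python3 -m pendant '[0.073,0.003,0.5,0,0,0,1,0.073,0.003,0.5,0,0,0,1,0.073,0.003,0.5,0,0,0,1,0.073,0.003,0.5,0,0,0,1,0,0,0,0,0,0,1]' >/dev/null
python3 go.py 551,113,119
for i in 1 ; do python3 -m pendant '[0,0,0.1,0,0,0,1,0,0,0.1,0,0,0,1]'|grep force; python3 go.py 551,113,119|tail -1;done
```

```text
t 4.8 pos [543.761 112.943 132.25 ] F [-0.322 -0.386  0.022] w 0.5185486616501904 axial -0.14136940764799566
turn units [-0.009 -0.064 -0.012]
shift(now) units [-0.042  0.017  0.501] shift in target frame mm [-1.192  0.491 15.044]
contact_force: [0.7, -0.1, -0.2]
finger_force: 0.0
shift(now) units [0.026 0.002 0.366] shift in target frame mm [ 0.783  0.067 10.982]
```

```bash
python3 -m pendant '[0,0,0.07,0,0,0,1,0,0,0.03,0,0,0,1]'|grep contact; python3 go.py 551,113,119|tail -1
```

```text
contact_force: [0.6, -0.2, -0.6]
shift(now) units [0.004 0.005 0.257] shift in target frame mm [0.13  0.141 7.704]
```

```bash
python3 -m pendant '[0,0,0.1,0,0,0,1]'|grep contact; python3 -m pendant '[0,0,0.07,0,0,0,1]'|grep contact;  python3 go.py 551,113,119|tail -1
```

```text
contact_force: [1.4, -0.3, -0.5]
contact_force: [-0.0, -0.5, -1.4]
shift(now) units [-0.001  0.006  0.08 ] shift in target frame mm [-0.038  0.167  2.396]
```

```bash
python3 -m pendant '[0,0,0.06,0,0,0,1]'|grep contact; python3 go.py 551,113,119|sed -n '1p;3p'
```

```text
contact_force: [-0.3, 0.0, -0.0]
t 5.5 pos [550.663 112.845 119.415] F [-0.271  0.048 -0.007] w 0.44762420476373554 axial -0.1049008956221444
shift(now) units [-0.004  0.006  0.017] shift in target frame mm [-0.13   0.175  0.513]
```

```bash
python3 -m pendant '[0,0,0.05,0,0,0,1]'|grep contact; python3 -m pendant '[0,0,0.05,0,0,0,1]'|grep contact; python3 go.py 551,113,119|sed -n '1p;3p'
```

```text
contact_force: [-0.3, -0.6, 1.0]
contact_force: [0.4, -0.2, 0.6]
t 5.7 pos [551.848 112.75  116.661] F [ 0.353 -0.16   0.555] w 0.8711707840414521 axial -0.35903522863015813
shift(now) units [-0.006  0.007 -0.083] shift in target frame mm [-0.167  0.198 -2.487]
```

```bash
python3 -m pendant '[0,0,0.05,0,0,0,1]'|grep contact; python3 -m pendant '[0,0,0.05,0,0,0,1]'|grep contact; python3 go.py 551,113,119|sed -n '1p;3p'
```

```text
contact_force: [0.6, 0.8, -1.0]
contact_force: [0.8, -0.6, 0.0]
t 5.9 pos [553.086 112.708 113.941] F [ 0.763 -0.575  0.047] w 0.3689800029455674 axial 0.28191416170602357
shift(now) units [-0.005  0.006 -0.183] shift in target frame mm [-0.145  0.166 -5.476]
```

```bash
python3 -m pendant '[0,0,0.05,0,0,0,1]'|grep contact; python3 -m pendant '[0,0,0.04,0,0,0,1]'|grep contact; python3 go.py 551,113,119|sed -n '1p;3p'
```

```text
contact_force: [-1.5, 0.0, -0.2]
contact_force: [-0.1, -0.5, -0.4]
t 6.1 pos [554.172 112.631 111.454] F [-0.141 -0.479 -0.351] w -0.018745678385791196 axial 0.2750963138074334
shift(now) units [-0.005  0.006 -0.273] shift in target frame mm [-0.166  0.178 -8.19 ]
```

No contact yet, so I look before going further.

```bash
python3 - <<'E'
from h import *
S=capture("side");T=capture("top")
z=np.hstack([cv2.resize(T[150:230,190:260],None,fx=5.5,fy=5.5,interpolation=cv2.INTER_CUBIC),cv2.resize(S[130:210,230:300],None,fx=5.5,fy=5.5,interpolation=cv2.INTER_CUBIC)])
cv2.imwrite("pics/z4.png",z[:,:,::-1])
print(proj("top",get_obs()["tool_pos"]),proj("side",get_obs()["tool_pos"]))
T0=np.load("T0.npy");print(T[134,246:262].mean(1).astype(int),T0[134,246:262].mean(1).astype(int))
E
```

```text
[224.40891264 191.17584377] [263.09530662 162.22996589]
[161 160 161 161 160 160 157 151 138 118  59  35  45  88 117 103] [152 152 152 151 151 150 150 143 130 111  55  30  41  81 111  99]
```

View pics/z4.png

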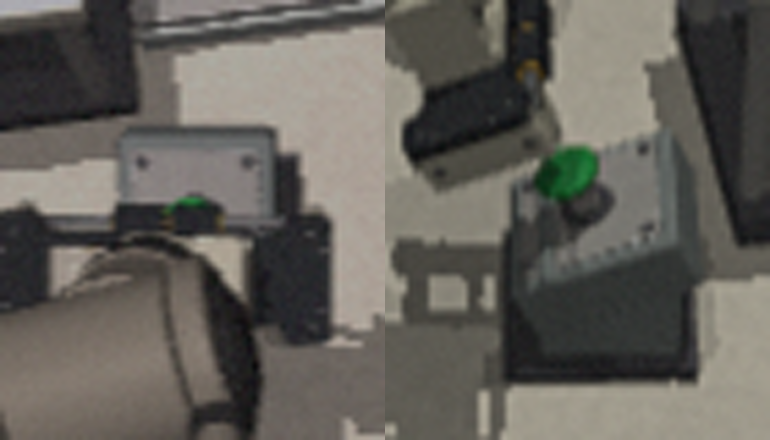

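The side view shows the whole head uncovered, and the finger ends at about (259,152). That does not match the reported TCP at (263,162), so I overlay the tool model on the pictures.

```bash
python3 - <<'E'
from h import *
from scipy.spatial.transform import Rotation as Ro
def ov(im,n,pos,rot,box,f,s=8):
    z=cv2.resize(im[box[1]:box[3],box[0]:box[2]],None,fx=f,fy=f,interpolation=cv2.INTER_CUBIC); z=np.ascontiguousarray(z)
    M=Ro.from_euler("xyz",rot).as_matrix()
    for off,c in (((0,0,0),(0,0,255)),((0,0,-66),(255,0,255)),((0,95,-66),(255,255,0)),((0,-95,-66),(0,255,255))):
        p=(proj(n,pos+M@np.array(off))-box[:2]+.5)*f; cv2.circle(z,tuple(int(v) for v in p),5,c,1)
    return z
o=get_obs();S=capture("side")[:,:,::-1];T=capture("top")[:,:,::-1]
a=ov(S,"side",o["tool_pos"],o["tcp_rot"],(225,115,295,195),5.5)
b=ov(T,"top",o["tool_pos"],o["tcp_rot"],(185,150,255,230),5.5)
h=np.hstack([a,b]); cv2.imwrite("pics/z5.png",h); print(o["joint_positions"],o["tool_pos"],o["tcp_rot"])
E
```

```text
[ 0.10738718  0.3067875   1.93419889 -0.14405616  0.49064683 -1.29061623] [554.12293287 112.60350189 111.40601594] [3.14146503 0.41945274 3.08179747]
```

View pics/z5.png

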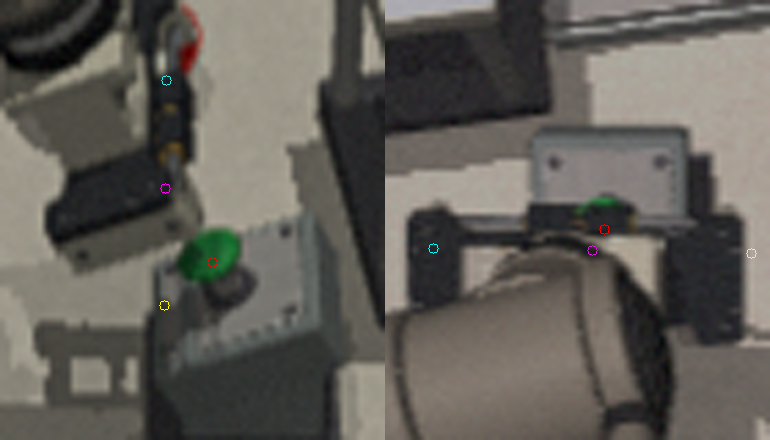

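```bash
python3 - <<'E'
from h import *
from scipy.spatial.transform import Rotation as Ro
for n in("side","top"): print(n,"base",proj(n,[0,0,0]), "ring x+-100",proj(n,[100,0,0]),proj(n,[0,-100,0]),"startTCP",proj(n,[194.1,487.8,192.4]))
s=cv2.imread("pics/side0.png");t=cv2.imread("pics/top0.png")
M=Ro.from_euler("xyz",[3.14151,0,2.76278]).as_matrix();pos=np.array([194.1,487.8,192.4])
out=[]
for im,n,b in((s,"side",(100,10,220,110)),(t,"top",(10,270,130,370))):
    z=np.ascontiguousarray(cv2.resize(im[b[1]:b[3],b[0]:b[2]],None,fx=3.3,fy=3.3,interpolation=cv2.INTER_CUBIC))
    for off,c in (((0,0,0),(0,0,255)),((0,0,-66),(255,0,255)),((0,95,-66),(255,255,0)),((0,-95,-66),(0,255,255)),((0,46,0),(0,255,0)),((0,-46,0),(0,255,0))):
        p=(proj(n,pos+M@np.array(off))-b[:2]+.5)*3.3; cv2.circle(z,tuple(int(v) for v in p),4,c,1)
    out.append(z)
cv2.imwrite("pics/z6.png",np.hstack(out))
E
```

```text
side base [ 95.24647891 219.43642277] ring x+-100 [126.27696978 217.79323969] [ 89.76525334 244.60082527] startTCP [157.81869064  79.07981492]
top base [264.16527374 353.52752181] ring x+-100 [262.86285634 323.09527172] [293.12925575 352.1395123 ] startTCP [100.78107292 306.41684435]
```

View pics/z6.png

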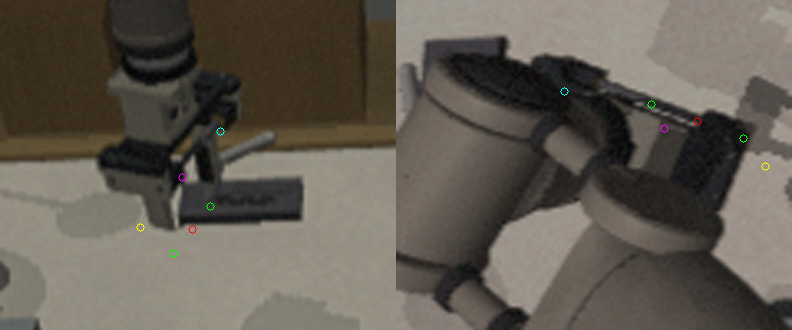

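The start picture, overlaid with the model, shows the real fingertips about 25 mm behind the drawn TCP. The base itself projects correctly at (95,219). The tips are therefore still short of the head, so I keep feeling forward along the axis.

```bash
python3 -m pendant '[0,0,0.09,0,0,0,1]'|grep contact; python3 -m pendant '[0,0,0.09,0,0,0,1]'|grep contact;python3 -m pendant '[0,0,0.09,0,0,0,1]'|grep contact; python3 go.py 551,113,119|sed -n '1p;3p'
```

```text
contact_force: [-0.6, -0.2, -0.1]
contact_force: [-0.2, 0.1, -0.5]
contact_force: [-0.0, 0.2, -0.3]
t 6.6 pos [557.515 112.45  103.958] F [-0.026  0.19  -0.322] w 0.43531310710592275 axial 0.2787560830562067
shift(now) units [-0.005  0.005 -0.547] shift in target frame mm [ -0.165   0.158 -16.4  ]
```

```bash
python3 -m pendant '[0,0,0.09,0,0,0,1]'|grep contact; python3 -m pendant '[0,0,0.09,0,0,0,1]'|grep contact;python3 -m pendant '[0,0,0.09,0,0,0,1]'|grep contact; python3 go.py 551,113,119|sed -n '1p;3p'
```

```text
contact_force: [-0.3, -0.1, 0.9]
contact_force: [0.3, 0.7, 0.5]
contact_force: [-0.6, 0.1, 1.0]
t 6.9 pos [560.81  112.243  96.541] F [-0.625  0.057  0.966] w 0.14509285899635943 axial -1.137438562954584
shift(now) units [-0.006  0.006 -0.817] shift in target frame mm [ -0.175   0.168 -24.519]
```

```bash
python3 - <<'E'
from h import *
S=capture("side");T=capture("top");cv2.imwrite("pics/z7.png",cv2.resize(np.hstack([S[115:195,225:295],T[150:230,185:255]])[:,:,::-1],None,fx=5.5,fy=5.5,interpolation=cv2.INTER_CUBIC))
E
```

```text
(no output)
```

View pics/z7.png

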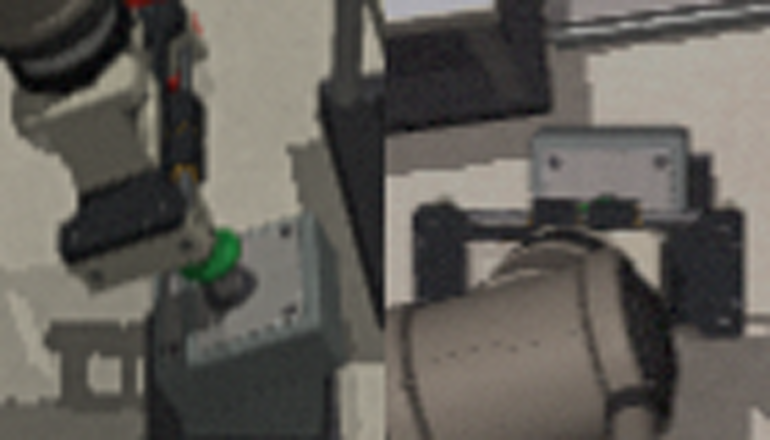

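The picture shows the gripper close to the head, with its near end just overlapping the head at (262,161). I go on in finer steps.

```bash
python3 -m pendant '[0,0,0.05,0,0,0,1]'|grep contact; python3 -m pendant '[0,0,0.05,0,0,0,1]'|grep contact;python3 -m pendant '[0,0,0.05,0,0,0,1]'|grep contact; python3 go.py 551,113,119|sed -n '1p;3p'
```

```text
contact_force: [0.2, 0.9, -0.3]
contact_force: [-1.5, 0.6, 4.1]
contact_force: [-2.3, -0.4, 3.1]
t 7.3 pos [562.62  112.189  92.869] F [-2.323 -0.367  3.117] w 0.6387484001839245 axial -3.782671464326464
shift(now) units [-0.001  0.004 -0.954] shift in target frame mm [ -0.02    0.113 -28.609]
```

Contact came at about 4 N along the axis. I push on in to about 6 mm.

```bash
python3 -m pendant '[0,0,0.08,0,0,0,1,0,0,0.07,0,0,0,1,0,0,0,0,0,0,1]'|grep -E "time|contact"
cat > m.py <<'E'
from h import *
np.set_printoptions(precision=2,suppress=True)
t=get_obs()["time"]; T=np.mean([capture("top").astype(float) for _ in range(2)],0)
g=T.mean(2); e=[]
for r in range(127,141):
    p=g[r,205:275]; k=np.nonzero(p<75)[0]          # first dark pixel from the left, subpixel at 85
    k=k[k>0]; k=k[0] if len(k) else 0
    e.append(205+k-1+(p[k-1]-85)/(p[k-1]-p[k]+1e-6)+0)
e=np.array(e); r=np.arange(127,141); c=np.median(e-0.1*(r-134)) 
X=onz("top",[c,134],50); print("t",round(t,2),"col",round(c,2),"s",round(float(X[:2]@[-.057,.998]),1),"axialF",round(float(get_obs()["contact_force"]@[-.407,.024,.913]),1),"std",e.std())
S=capture("side"); np.save("S1.npy",S); np.save("T1.npy",T)
E
python3 m.py; python3 - <<'E'
from h import *
T=np.load("T0.npy").mean(2);e=[]
for r in range(127,141):
    p=T[r,205:275];k=np.nonzero(p<75)[0][0];e.append(205+k-1+(p[k-1]-85)/(p[k-1]-p[k]))
e=np.array(e);print("start",e.round(1),np.median(e-.1*(np.arange(127,141)-134)))
E
```

```text
time: 7.6
contact_force: [-4.4, -0.4, 6.1]
t 7.6 col 217.2 s 95.3 axialF 7.4 std 83.44927955705526
start [209.1 208.9 210.5 209.  208.7 210.5 207.6 207.4 208.7 208.8 216.  221.2
 211.5 218.9] 209.62948597900547
```

```bash
sed -i 's/205:275/221:275/; s/205+k-1/221+k-1/' m.py; python3 m.py; python3 - <<'E'
from h import *
T=np.load("T0.npy").mean(2);e=[]
for r in range(127,141):
    p=T[r,221:275];k=np.nonzero(p<75)[0][0];e.append(221+k-1+(p[k-1]-85)/(p[k-1]-p[k]))
e=np.array(e);print("start",e.round(1),np.median(e-.1*(np.arange(127,141)-134)))
E
```

```text
t 7.75 col 253.74 s -41.2 axialF 8.4 std 9.294946153304346
start [224.7 221.9 221.3 255.3 255.5 255.5 255.6 255.5 255.8 255.8 256.3 256.3
 256.5 256.5] 255.68504085163343
```

```bash
sed -i 's/range(127,141)/range(131,141)/; s/arange(127,141)/arange(131,141)/' m.py; python3 -m pendant '[0,0,0,0,0,0,1,0,0,0,0,0,0,1,0,0,0,0,0,0,1,0,0,0,0,0,0,1,0,0,0,0,0,0,1,0,0,0,0,0,0,1,0,0,0,0,0,0,1,0,0,0,0,0,0,1,0,0,0,0,0,0,1,0,0,0,0,0,0,1,0,0,0,0,0,0,1]'|grep -E "time|contact"; python3 m.py; python3 - <<'E'
from h import *
np.set_printoptions(precision=1,suppress=True)
u=np.array([-.057,.998]);C=np.array([783.2,3.])
for s in(-43.2,6.75,60.): 
    X=np.r_[C+u*(s-C@u),50];print(s,proj("top",X),proj("side",X))
T=np.load("T1.npy").mean(2)
for r in range(124,146,2): print(r,T[r,238:262].astype(int))
S=np.load("S1.npy");Z=cv2.resize(np.hstack([S[150:230,305:375],np.load("T1.npy")[100:180,205:275].astype(np.uint8)])[:,:,::-1],None,fx=5.5,fy=5.5,interpolation=cv2.INTER_CUBIC);cv2.imwrite("pics/z8.png",Z)
E
```

```text
time: 9.0
contact_force: [-4.6, -0.6, 6.5]
t 9.0 col 249.42 s -25.0 axialF 8.3 std 0.41713220230236864
-43.2 [254.3 134. ] [336.2 196.4]
6.75 [241.  135.3] [332.9 185.2]
60.0 [226.9 136.6] [329.4 173.6]
124 [120  63  43  49  95 137 139 144 149 147 114  74  70  59  54  49  49  40
  39  46  63  75  71  78]
126 [ 65  53  49  58  65  73  74  88 101 114  97  34  33  72 112 115 118 118
 117 114 110 109 106 101]
128 [159 158 157 139  99 125 161 161 151 147 142  35  33  57  95 116 105  93
  93  97  94  90  89  90]
130 [158 157 158 160 160 158 160 162 157 156 144  69  36  39  83 117 109  94
  94  92  99  92  89  88]
132 [160 159 158 161 162 160 162 160 163 159 139  81  35  36  73 113 115  94
  96  96  95  95  93  94]
134 [157 158 157 160 159 159 161 161 159 159 152 125  33  34  55 100 119  98
  93  95  97  94  97  94]
136 [158 160 158 159 159 158 161 160 161 157 159 145  45  34  47  87 116 107
  96  94  94  95  96  93]
138 [161 163 163 164 167 165 166 165 165 164 163 142  75  29  41  84 118 117
  95  92  97  98  94  88]
140 [164 164 166 166 163 164 163 163 165 165 163 143 100  30  34  73 111 119
 119 118 118 119 119 120]
142 [164 164 165 163 164 165 163 165 164 163 156 150 128  30  36  38  43  48
  42  37  34  36  37  36]
144 [163 163 162 162 162 164 164 163 163 162 161 142  78  20  16  18  14  18
  16  36  58  69  88 122]
```

View pics/z8.png

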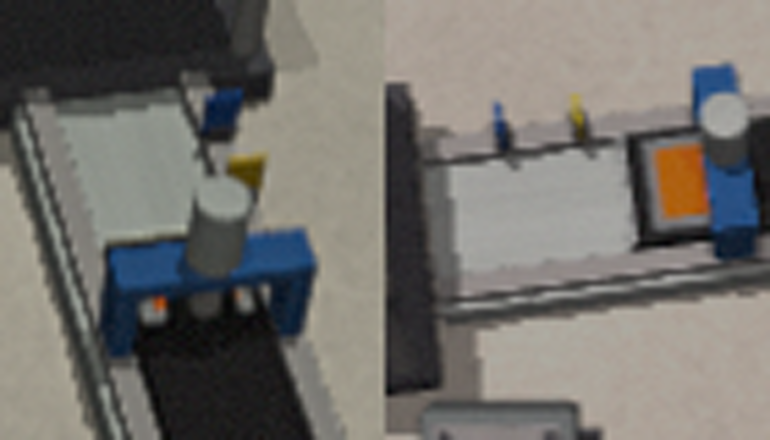

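The picture shows the front edge at top-view column ~249 and moving at about 13 mm/s. Level with yellow corresponds to a black-edge column of about 242.2, so I hold on.

```bash
python3 -m pendant '[0,0,0,0,0,0,1,0,0,0,0,0,0,1,0,0,0,0,0,0,1,0,0,0,0,0,0,1,0,0,0,0,0,0,1,0,0,0,0,0,0,1,0,0,0,0,0,0,1,0,0,0,0,0,0,1,0,0,0,0,0,0,1,0,0,0,0,0,0,1,0,0,0,0,0,0,1]'|grep -E "time|contact"; python3 m.py; python3 - <<'E'
from h import *
print([(round(d["score"],2),np.round(d["location"],1)) for d in pinpoint("top","carrier_front")],get_obs()["time"])
E
```

```text
time: 10.25
contact_force: [-3.9, -0.6, 6.3]
t 10.25 col 245.03 s -8.6 axialF 7.1 std 0.40566446534490014
[(0.78, array([243.3, 133.6])), (0.64, array([248.2, 258.1])), (0.55, array([294. , 184.8]))] 10.45
```

```bash
python3 -m pendant '[0,0,0,0,0,0,1,0,0,0,0,0,0,1,0,0,0,0,0,0,1,0,0,0,0,0,0,1,0,0,0,0,0,0,1,0,0,-0.6,0,0,0,1,0,0,0,0,0,0,1,0,0,0,0,0,0,1]'|grep -E "time|contact"; python3 m.py; python3 - <<'E'
from h import *
capture("side")
for n in("top","side"): print(n,[(round(d["score"],2),np.round(d["location"],1)) for d in pinpoint(n,"carrier_front")],[(round(d["score"],2),np.round(d["location"],1)) for d in pinpoint(n,"amber_line")],[(round(d["score"],2),np.round(d["location"],1)) for d in pinpoint(n,"blue_line")])
S=np.load("S1.npy");Z=cv2.resize(np.hstack([S[150:230,305:375],np.load("T1.npy")[100:180,205:275].astype(np.uint8)])[:,:,::-1],None,fx=5.5,fy=5.5,interpolation=cv2.INTER_CUBIC);cv2.imwrite("pics/z9.png",Z)
E
python3 m.py; python3 go.py 551,113,119|sed -n '1p;3p'
```

```text
time: 11.25
contact_force: [-1.0, -0.8, -0.5]
t 11.25 col 242.49 s 0.9 axialF 0.8 std 0.376069626558039
top [(0.56, array([245.5, 135.1]))] [] []
side [(0.64, array([198.7, 200.4])), (0.63, array([335.4, 188.2]))] [] [(0.38, array([328.9, 173.8]))]
t 11.75 col 242.48 s 0.9 axialF -0.4 std 0.39297467798158725
t 11.9 pos [557.076 112.472 105.015] F [ 0.197 -0.812 -0.019] w 0.6925456510690419 axial 0.11777563248169755
shift(now) units [-0.004  0.006 -0.509] shift in target frame mm [ -0.136   0.163 -15.255]
```

View pics/z9.png

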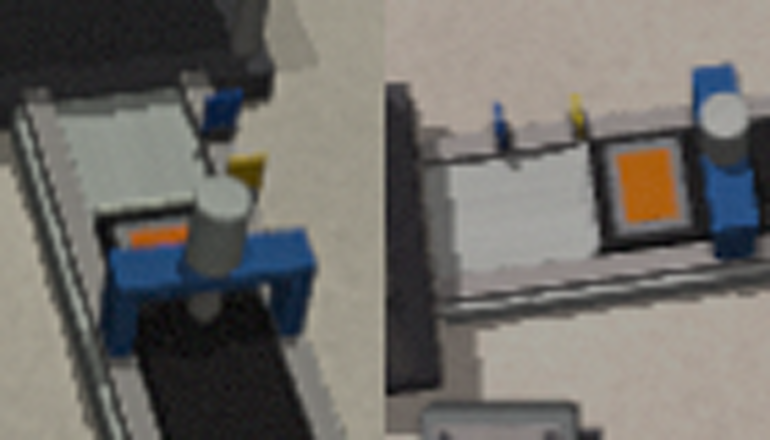

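The picture shows the carrier standing with its front edge level with the yellow flag, at top-view column ~241 and about (333,185) in the side view. That is within 1–2 mm. After the pause I start the second hold.

```bash
python3 -m pendant '[0,0,0,0,0,0,1,0,0,0,0,0,0,1,0,0,0,0,0,0,1,0,0,0.3,0,0,0,1,0,0,0.1,0,0,0,1,0,0,0.1,0,0,0,1,0,0,0.1,0,0,0,1,0,0,0,0,0,0,1,0,0,0,0,0,0,1,0,0,0,0,0,0,1,0,0,0,0,0,0,1,0,0,0,0,0,0,1]'|grep -E "time|contact"; python3 m.py
python3 -m pendant '[0,0,0,0,0,0,1,0,0,0,0,0,0,1,0,0,0,0,0,0,1,0,0,0,0,0,0,1,0,0,0,0,0,0,1,0,0,0,0,0,0,1,0,0,0,0,0,0,1,0,0,0,0,0,0,1,0,0,0,0,0,0,1,0,0,0,0,0,0,1,0,0,0,0,0,0,1,0,0,0,0,0,0,1]'|grep -E "time|contact"; python3 m.py
```

```text
time: 13.1
contact_force: [-4.1, -0.0, 5.8]
t 13.1 col 239.88 s 10.6 axialF 7.5 std 0.3803918267145668
time: 14.45
contact_force: [-4.5, 0.1, 5.4]
t 14.45 col 235.25 s 27.9 axialF 6.3 std 0.34813098949872073
```

```bash
python3 -m pendant '[0,0,0,0,0,0,1,0,0,0,0,0,0,1,0,0,0,0,0,0,1,0,0,0,0,0,0,1,0,0,0,0,0,0,1,0,0,0,0,0,0,1,0,0,0,0,0,0,1,0,0,0,0,0,0,1,0,0,0,0,0,0,1,0,0,0,0,0,0,1,0,0,0,0,0,0,1]'|grep -E "time|contact"; python3 m.py
```

```text
time: 15.7
contact_force: [-3.7, -0.2, 6.2]
t 15.7 col 230.94 s 44.0 axialF 7.2 std 0.3754713908528518
```

```bash
python3 -m pendant '[0,0,0,0,0,0,1,0,0,0,0,0,0,1,0,0,0,0,0,0,1,0,0,0,0,0,0,1,0,0,0,0,0,0,1,0,0,0,0,0,0,1,0,0,-0.8,0,0,0,1,0,0,-1,0,0,0,1,0,0,-1,0,0,0,1,0,0,0,0,0,0,1]'|grep -E "time|contact"; python3 m.py; python3 -m pendant '[0,0,-0.5,0,0,0,1,0,0,0,0,0,0,1,0,0,0,0,0,0,1]'>/dev/null; python3 m.py; python3 - <<'E'
from h import *
S=np.load("S1.npy");Z=cv2.resize(np.hstack([S[150:230,305:375],np.load("T1.npy")[100:180,205:275].astype(np.uint8)])[:,:,::-1],None,fx=5.5,fy=5.5,interpolation=cv2.INTER_CUBIC);cv2.imwrite("pics/z10.png",Z)
E
```

```text
time: 16.85
contact_force: [-0.8, -0.2, 0.1]
t 16.85 col 228.36 s 53.6 axialF -0.7 std 0.3783719854475706
t 17.3 col 228.36 s 53.6 axialF -0.0 std 0.38617504957740345
```

View pics/z10.png

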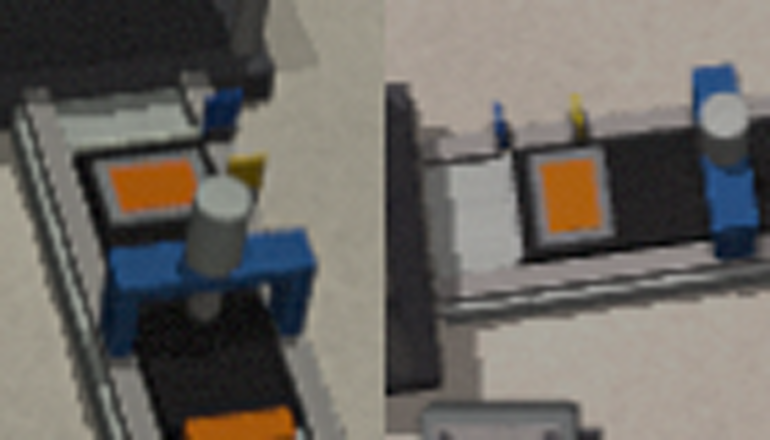

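The picture shows the front edge about level with the blue flag, possibly a hair short. I check it against the side camera numerically.

```bash
python3 - <<'E'
from h import *
np.set_printoptions(precision=1,suppress=True)
S=np.mean([capture("side").astype(float) for _ in range(3)],0).mean(2)
u=np.array([-.057,.998]);n=np.array([.998,.057]);C=np.array([783.2,3.])
for l in(-25,-12,0,12):
    pr=[proj("side",np.r_[C+u*(s-C@u)+n*l,50]) for s in(50,55,60,65)]
    c=int(round(pr[2][0])); print(l,[p.round(1) for p in pr],S[168:182,c].astype(int))
T=np.load("T1.npy").mean(2)
for r in (132,135,138): print(r,T[r,220:234].astype(int))
E
```

```text
-25 [array([322.7, 176.4]), array([322.4, 175.4]), array([322.1, 174.3]), array([321.8, 173.3])] [ 77  84  86 127 142 141 142 151 112  49  27  75  94  78]
-12 [array([326.5, 176.1]), array([326.2, 175. ]), array([325.9, 174. ]), array([325.6, 172.9])] [ 87  87 127 144 143 142 145 145  92  29  44  97 104  91]
0 [array([330. , 175.8]), array([329.7, 174.7]), array([329.4, 173.6]), array([329.1, 172.6])] [ 83  83 125 142 140 142 150 117  58  22  61  97 101  86]
12 [array([333.5, 175.4]), array([333.2, 174.4]), array([332.9, 173.3]), array([332.6, 172.3])] [ 87 128 143 141 139 143 155 105  31  31  94 105  97  86]
132 [158 156 158 157 156 156 154 136  78  33  35  79 117 116]
135 [158 159 158 159 155 157 154 153 140  38  33  51  90 116]
138 [158 159 159 160 160 159 157 159 141  58  33  41  84 116]
```

Both cameras put the front edge within about 2 mm of blue, the carrier is at rest and the tool is clear. I hand the job in.

```bash
python3 -c "
from plant import *
print(get_obs()['contact_force'],get_obs()['time']);print(close_job())"
```

```text
[ 0.83589836  0.13513686 -0.33991788] 17.6
the job is handed in; nothing more can be done
None
```

The carrier was jogged in two holds, to about 1 mm short of the yellow flag and then about 2 mm short of the blue flag by camera measurement; the button was released, the tool is clear, and the job was handed in at 17.6 s.

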